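Discard a spent blood tube through the pedal bin's gutter

TASK

Throw away the spent tube lying loose on the desk: lay it in the sloping gutter on the side of the small pedal bin and let go, so that it rests against the closed lid's gate. Then press the bin's pedal gently down to its stop, hold it there while the lid stands fully open and the tube rolls in, and ease the pedal back up so that the lid comes down slowly and shuts without banging. Work the lid only by the pedal, do not strain the pedal at its stop (20 N at most), and leave the other things on the desk where they are.

Things in the scene. Friction and masses are not known exactly. Their poses are not given: they have to be found in the camera images.
- tube: The spent blood tube lying loose on the desk: a clear glass rod of 13 mm diameter with a plastic cap of 16 mm diameter at one end, 79 mm long over all, 15 g. Origin: at its middle, on its underside as it lies (the tube's axis is 7 mm above the origin); its y axis runs along the tube, the cap at the -y end (from y = -39 to -20 mm), the glass from there to y = +40 mm. It rolls easily.
- bin: Pale plastic desk-top discard bin, screwed down: 140 mm (x) by 110 mm (y), 150 mm high to the rim, with a grey lid of 6 mm on top and a flange of 6 mm round its foot. Origin: centre of its underside; its -x side is the front, from which the pedal sticks out; z is up. It is hollow; inner floor 64 mm above the desk.
- pedal (a point): Nominal middle of the tread's top at rest: 150 mm in front of the bin's origin, 54 mm above the desk; axes as the bin's. The true height is set by hand and not measured: up to 10 mm higher or lower than this point. Flat steel tread 48 mm (x) by 62 mm (y), 8 mm thick, its rear edge 56 mm from the bin's front wall.
- pedal_hinge_line (a point): Nominal middle of the pedal lever's hinge line (along the bin's y), 105 mm behind the tread's middle. Pressed from rest to its rubber stop, the tread's middle sinks 31 mm (0.30 rad) against 3 to 7 N of spring and lid; the tread's rubber bush gives 1 mm per 8 N; at the stop the force climbs by about 4 N per mm. Over 20 N strains it. Let go, it springs up and the lid bangs shut.
- gutter (a point): Middle of the floor of the bin's gutter, on its +y side: 104 mm from the bin's origin along +y, 115 mm above the desk; axes as the bin's. 102 mm wide inside (bin's x) between side walls 18 mm high; 106 mm long (bin's y, 51 to 157 mm from the origin), with a 10 mm lip at the outer end. The floor slopes 0.27 rad down to the bin, from 129 to 100 mm above the desk.
- gate (a point): Middle of the outer face of the gate, a skirt hanging from the shut lid that closes the window between gutter and bin: 60 mm from the bin's origin along y. A tube laid in the gutter along the bin's x, either way round, rolls down to rest against it; when the lid rises it rolls on into the bin.
- bin_inside (a point): Centre of the bin's inner floor (origin's x and y, 64 mm above the desk); axes as the bin's.
- lid: The bin's grey lid with its hanging gate, 142 by 118 mm. Origin: middle of its hinge line at the bin's rear (+x) top edge.
- lid_hinge (a joint): Angle of the lid (rad): 0 shut, grows as it opens, 1.2 with the pedal at its stop. It is linked to the pedal: lid angle = 4 x pedal angle.
- dropper_bottle: Bystander: white dropper bottle with a blue cap, 24 mm wide, 60 mm high; origin under its centre.
- stapler: Bystander: black stapler, 36 x 128 x 47 mm, long side along its y; origin under its centre.
- label_roll: Bystander: roll of white labels, 68 mm wide, 26 mm high; origin under its centre.
- stamp: Bystander: brown hand stamp, 27 x 46 x 70 mm; origin under its centre.

How it is judged:
By the outcome, as a careful person would: the job done as asked, in the order asked, and still so for the second after the job is handed in, with the robot touching nothing.
It also fails if it takes over 72 s, if anything falls off the work surface, if the arm or the gripper's body presses on something with over 40 N, if the wrist force passes 120 N, or if a joint passes its speed limit or range.

ROBOT

A 6-joint arm with a two-finger parallel gripper is mounted at the origin on a cart in front of the work surface, level with it; the furniture and walls round the work are solid. World frame = base frame: x ahead of the robot, y to its left, z up, the work surface at z = 0. Lengths are in m, angles in rad, forces in N, time in s.
With the tool pointing down it reaches from about 0.375 to 0.9 m from the base axis. Payload 3.1 kg.
Tool frame: the origin (TCP) lies midway between the tips of the shut fingers; the grasp point (between the pads) lies 19 mm behind it; z points along the fingers, y is the line along which they close (so a half turn about z gives the same grasp; the last joint's range is limited). The gripper opens to 85 mm and grips with 20 to 120 N. Pads are 22 mm wide; open, the fingers measure 114 mm over their backs; the gripper's body (76 mm by 85 mm) begins 54 mm behind the grasp point. The pads swing forward as they close: fully open they stand 13 mm farther back than shut.
Start: joints at [1.034, 0.527, 1.433, -0, 1.181, -0.178], TCP at [0.219, 0.585, 0.231] pointing down, gripper open.
Joint ranges: [-3.08, 3.08], [-0.75, 2.2], [0.22, 2.44], [-1.43, 4.57], [0, 2.65], [-2.85, 2.85]. Speed limits (rad/s): [2.79, 2.79, 3.14, 3.14, 3.14, 3.14].

INTERFACE

Orientations are given as a unit quaternion [x, y, z, w].
In Python, from station import manip gives the robot as it stands.
- The arm moves only by the tool step_arm, never from a script. Its argument "targets" is text: rows parted by semicolons, each of 4 numbers parted by spaces: the shift along the tool's x, y, z in mm, then the turn about the tool's z in degrees. A call has 1 to 12 rows; each row is the pose to reach, as a shift and turn from the pose commanded when the call began, along the tool's axes at that moment; what a row does not reach only later rows make up. A row lasts 1/10 s, in which the tool goes at most 50 mm and 8.59 degrees, less where a joint would pass 70% of its speed; a pose out of reach is approached as far as the arm can. A call with a gripper value outside its range is refused whole. "gripper" is the closure, from 0 (fully open) to 1 (shut), set as the call begins (left out, the last holds). The fingers move at their own pace and stop on an object; "squeeze" is the grip in N (left out, the last holds). Time passes only in rows, so rows that repeat a pose let the fingers close. It gives the time, the measured TCP pose, the force, the opening and the grip force at its end, in the units of the state.
- manip.sense(): the state, without advancing time (a new reading comes with each control period).
- manip.snapshot(name): name is "side" or "top" or "wrist"; returns the picture (400x640x3 uint8, red, green, blue); there is no depth.
- manip.get_calibration(name): a dict with "fov_y" (degrees; the focal length in pixels is half the picture's height over the tangent of half this angle, whatever the lens; pixels are square), "cx", "cy" (the principal point, pixels), "k1" (the pictures are not rectified: a ray, as slopes to the right and down, at radius r is drawn at 1 + k1 r^2 times it, then the intrinsics apply), "extrinsics" (4x4, takes a point from camera to world coordinates); the wrist camera has in their place "tool_from_camera" (4x4, takes a point from camera to tool coordinates, whose origin is the TCP and whose axes are the flange's). Camera axes: x right, y down, z forward; pixel columns grow to the right and rows downward; lengths in m; the calibration is good to about 2 mm. A picture is of the moment at which its call begins: read the wrist's pose just before it. get_calibration takes no time and is no camera call.
- manip.sign_off(): hands the job in; it is judged then, once.
Trained networks look in the newest picture that a camera, given by its name, has taken for a name from the list of things; names that differ only in an ending like _2 or _b are one class to them, and where a whole thing is asked for, a point or a joint stands for the part that bears it (a point fixed in the world has none). Each returns a list of dicts, best first, with "p" (0 to 1); they miss things now and then, are a little off and sometimes report something else, mostly with a low value. They report only what shows in the picture. A call takes as long as a camera call.
- manip.recognise(camera, query): "position" ([column, row] in pixels, amid what is visible of it).
- manip.masks_of(camera, query): "pixels" (400x640 bool, what is visible of it) and "position" ([column, row] in pixels, amid what is visible of it).
- manip.mark_of(camera, query): "position" ([column, row] in pixels: a listed point, or the origin of a listed thing).
The state is a dict: "t": time; "q": joint angles; "qd": joint speeds; "tau": joint torques, N m; "tcp_pos": TCP position; "tool_rot": TCP orientation; "force": force on the tool from outside, world axes, zero at the start; "ft_torque": the same for the moment, N m; "finger_gap": opening from 0.0 (shut) to 1.0 (fully open); "gripper_force": force on a finger pad.
Only numpy, scipy, OpenCV 4.12 (cv2) and the standard library are available. Lean on these libraries where they do the work, as an engineer would, in place of code of your own. Each camera call takes 0.05 s, during which the arm holds its last target. There are 200 camera calls.

## Working session

There is one attempt and no reset: what is moved stays moved. The work goes in short steps, Python scripts to look and compute and a tool call to move; the robot and the scene stay as the last step left them, time stands still between calls to the robot, and variables do not carry over. Pictures are saved under pics/ and viewed, at most 10 in all, crops included, and the job is handed in when it is done.

Besides the shell and the picture viewer there is one more tool, called after ">>>" by a JSON object that holds its "name" and its "arguments". step_arm: Moves the arm, as the interface text tells. Its arguments: {"type":"object","properties":{"targets":{"type":"string"},"gripper":{"type":"number"},"squeeze":{"type":"number"}},"required":["targets"]}

```bash
mkdir -p pics; cat > h.py <<'E'
import numpy as np, cv2
from scipy.spatial.transform import Rotation as R
from station import manip
def cam(name, st=None):
    c=manip.get_calibration(name); f=200/np.tan(np.radians(c["fov_y"])/2)
    if name=="wrist":
        T=np.eye(4); T[:3,:3]=R.from_quat(st["tool_rot"]).as_matrix(); T[:3,3]=st["tcp_pos"]
        E=T@np.array(c["tool_from_camera"])
    else: E=np.array(c["extrinsics"])
    return c,f,E
def ray(name,px,st=None):
    c,f,E=cam(name,st)
    d=np.array([(px[0]-c["cx"])/f,(px[1]-c["cy"])/f]); u=d.copy()
    for _ in range(20): u=d/(1+c["k1"]*(u@u))
    v=E[:3,:3]@np.array([u[0],u[1],1]); return E[:3,3],v/np.linalg.norm(v)
def proj(name,P,st=None):
    c,f,E=cam(name,st); p=np.linalg.inv(E)@np.append(P,1); u=p[:2]/p[2]
    u=u*(1+c["k1"]*(u@u)); return np.array([f*u[0]+c["cx"],f*u[1]+c["cy"]])
def onz(name,px,z,st=None):
    o,v=ray(name,px,st); return o+v*(z-o[2])/v[2]
def tri(rs):
    A=np.zeros((3,3));b=np.zeros(3)
    for o,v in rs:
        M=np.eye(3)-np.outer(v,v);A+=M;b+=M@o
    P=np.linalg.solve(A,b); return P,[float(np.linalg.norm((np.eye(3)-np.outer(v,v))@(P-o))) for o,v in rs]
def save(n,im): cv2.imwrite(f"pics/{n}.png",cv2.cvtColor(im,cv2.COLOR_RGB2BGR))
E
cat > a.py <<'E'
from h import *
np.set_printoptions(precision=4,suppress=True)
st=manip.sense(); print(st["t"],st["tcp_pos"],st["tool_rot"],st["force"])
for n in ["side","top","wrist"]: save(n+"0",manip.snapshot(n))
D={}
for q in ["tube","bin","pedal","pedal_hinge_line","gutter","gate","lid","dropper_bottle","stapler","label_roll","stamp"]:
    rs=[]
    for n in ["side","top"]:
        m=manip.mark_of(n,q)
        if m: rs.append(ray(n,m[0]["position"])); print(q,n,np.round(m[0]["position"],1),round(m[0]["p"],2), onz(n,m[0]["position"],0))
    if len(rs)==2: print("   ",*tri(rs))
save("st0",np.vstack([cv2.resize(manip.snapshot(n),(640,400)) for n in ["side"]]))
for n in ["side","top","wrist"]: print(n,cam(n,st)[2][:3,3])
E
python3 a.py
```

```text
0.0 [0.219  0.5846 0.2303] [ 0.1784  0.984  -0.001  -0.0004] [ 0.7456 -0.1443  0.2143]
tube side [350.7 278.8] 0.67 [0.4679 0.2547 0.    ]
tube top [361.3 185.8] 0.47 [ 0.6283 -0.03    0.    ]
    [ 0.5924 -0.0387 -0.2796] [0.10443055880847217, 0.10443055880847216]
bin side [310.3 198.8] 0.81 [ 0.6237 -0.0086  0.    ]
bin top [359.  184.8] 0.84 [ 0.6313 -0.0236  0.    ]
    [ 0.6309 -0.025  -0.0129] [0.0035198967965205, 0.0035198967965205433]
pedal top [344.7 170.9] 0.53 [0.6723 0.0158 0.    ]
pedal_hinge_line side [322.5 183.4] 0.95 [ 0.6053 -0.0854  0.    ]
pedal_hinge_line top [359.2 194.4] 0.82 [ 0.6035 -0.0233  0.    ]
    [ 0.592  -0.0175  0.0524] [0.000290211577127502, 0.0002902115771276178]
gutter side [295.2 180.7] 0.77 [ 0.6851 -0.0798  0.    ]
gutter top [327.5 167. ] 0.8 [0.6843 0.0646 0.    ]
    [0.6476 0.0679 0.1151] [0.002036476545791609, 0.0020364765457916113]
gate side [301.1 172.6] 0.95 [ 0.678  -0.1227  0.    ]
gate top [342.6 171.2] 0.72 [0.6715 0.0218 0.    ]
    [0.6393 0.0297 0.1135] [0.000533858273506598, 0.0005338582735068391]
lid side [280.7 142.7] 0.82 [ 0
[... 289 characters left out ...]
211 0.2437] [0.009697213778099043, 0.009697213778099052]
stapler side [381.5 161.2] 0.88 [ 0.4513 -0.2387  0.    ]
stapler top [440. 242.] 0.97 [ 0.4669 -0.2432  0.    ]
    [ 0.4593 -0.2433 -0.0022] [0.007823307210678384, 0.007823307210678372]
label_roll side [280.9 294. ] 0.57 [0.6119 0.3342 0.    ]
label_roll top [234.7 191.4] 0.91 [0.615  0.3272 0.    ]
    [ 0.6152  0.3285 -0.0068] [0.0014355041235542296, 0.0014355041235542942]
stamp side [325.3 336.3] 0.74 [0.4934 0.4208 0.    ]
stamp top [203.9 236.4] 0.71 [0.4881 0.4084 0.    ]
    [ 0.4923  0.4122 -0.0128] [0.00261553159417623, 0.0026155315941762554]
side [0.3976 0.995  0.8336]
top [0.3604 0.0965 1.0776]
wrist [0.158  0.6076 0.3725]
```

View pics/side0.png

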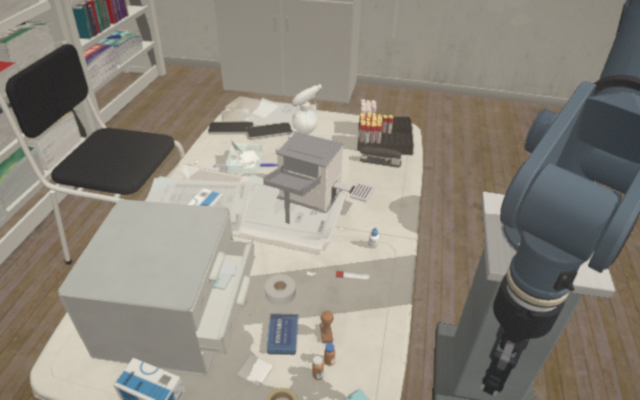

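View pics/top0.png

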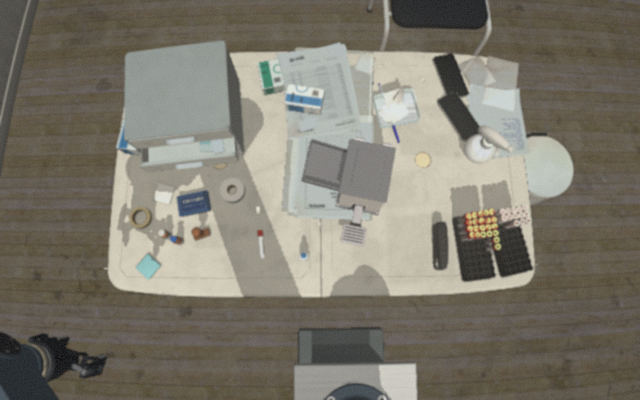

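The side view shows the tube at about (352,275), with its red cap to the left at (340,274). In the top view it is at (261,244), cap up at (261,234). The pedal tread is at (361,191) in side and (353,234) in top, and the bin's front faces the robot. The networks missed the tube, so I'll triangulate it by hand.

```bash
cat >> h.py <<'E'
def shift(P,yax=None,st=None):
    """tool shift mm (and turn deg bringing tool y on +-yax) to bring TCP to P"""
    st=st or manip.sense(); M=R.from_quat(st["tool_rot"]).as_matrix()
    s=M.T@(np.array(P)-st["tcp_pos"])*1000; a=None
    if yax is not None:
        v=M.T@np.array(yax); a=np.degrees(np.arctan2(-v[0],v[1])); a=(a+90)%180-90
    return np.round(s,1),a
E
cat > b.py <<'E'
from h import *
np.set_printoptions(precision=4,suppress=True)
for s,t in [((340,274),(261,234)),((369,277),(262,255)),((361,191),(353,234))]:
    print(tri([ray("side",s),ray("top",t)]))
st=manip.sense(); print(R.from_quat(st["tool_rot"]).as_matrix()); print(manip.get_calibration("wrist"))
print(shift([0.42,0.22,0.25],[0,1,0],st))
E
python3 b.py
```

```text
(array([0.4939, 0.2494, 0.0041]), [0.00019981150795991568, 0.0001998115079599007])
(array([0.4318, 0.2453, 0.0065]), [0.004508103856767948, 0.004508103856768022])
(array([0.4848, 0.0029, 0.0613]), [0.00013783158157988718, 0.0001378315815799158])
[[-0.9363  0.3512 -0.    ]
 [ 0.3512  0.9363 -0.    ]
 [ 0.     -0.     -1.    ]]
{'fov_y': 58.5551771952155, 'cx': 317.4063039262588, 'cy': 194.4884684569474, 'k1': -0.05794450692867384, 'tool_from_camera': array([[ 0.0004, -0.9649, -0.2626,  0.0653],
       [ 1.    ,  0.0003,  0.0004, -0.0002],
       [-0.0003, -0.2626,  0.9649, -0.1422],
       [ 0.    ,  0.    ,  0.    ,  1.    ]])}
(array([-316. , -271.5,  -18.7]), np.float64(-20.55803863017438))
```

```bash
python3 -c "
from h import *
print(shift([0.46,0.248,0.14],[0,1,0]))"
```

```text
(array([-343.7, -231.2,   91.3]), np.float64(-20.55803863017438))
```

>>> {"name": "step_arm", "arguments": {"targets": "-60 -40 0 -5; -120 -80 0 -10; -180 -120 0 -15; -240 -160 0 -20; -290 -195 20 -20.6; -330 -220 50 -20.6; -344 -231 80 -20.6; -344 -231 91 -20.6; -344 -231 91 -20.6; -344 -231 91 -20.6; -344 -231 91 -20.6; -344 -231 91 -20.6", "gripper": 0.3}}

```text
t: 2.5
tcp_pos: [0.4603, 0.2489, 0.1409]
tool_rot: [-0.001, 1.0, 0.0, 0.0]
force: [-0.8, -0.0, 0.4]
finger_gap: 0.702
gripper_force: 0.0
```

```bash
cat > c.py <<'E'
from h import *
import json
np.set_printoptions(precision=4,suppress=True)
st=manip.sense(); im=manip.snapshot("wrist"); save("w1",im); print(st["t"],st["tcp_pos"],st["tool_rot"])
json.dump({k:list(map(float,st[k])) for k in("tcp_pos","tool_rot")},open("w1.json","w"))
for q in ["tube","pedal","bin"]:
    for m in manip.mark_of("wrist",q)[:2]: print(q,m["position"],m["p"],onz("wrist",m["position"],0.007,st))
m=manip.masks_of("wrist","tube")
for k in m[:2]:
    ys,xs=np.nonzero(k["pixels"]); r=cv2.minAreaRect(np.c_[xs,ys].astype(np.float32)); b=cv2.boxPoints(r)
    print(k["p"],k["position"],r); print(np.array([onz("wrist",p,0.007,st) for p in b]))
E
python3 c.py
```

```text
2.5 [0.4603 0.2489 0.1409] [-0.0008  1.      0.0003  0.0004]
tube [315.8, 188.4] 0.65 [0.4652 0.2473 0.007 ]
bin [36.4, 348.7] 0.82 [ 0.6251 -0.0226  0.007 ]
0.62 [317.3, 190.8] ((316.3852233886719, 190.650634765625), (98.40287780761719, 18.6949405670166), 82.303955078125)
[[0.4291 0.2355 0.007 ]
 [0.4271 0.2498 0.007 ]
 [0.5078 0.261  0.007 ]
 [0.51   0.2456 0.007 ]]
```

View pics/w1.png

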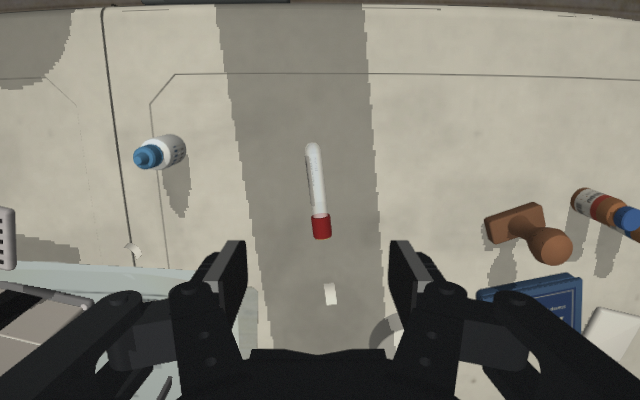

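The wrist view shows the tube from its glass end at (312,143) to the red cap at (322,238), midway between the fingers. The bottle is at (160,152), clear of the path. The measured length of 81 mm matches the given size.

```bash
python3 -c "
from h import *
a=np.arctan2(.0106,.0808)
print(np.degrees(a),shift([0.4675,0.248,0.0025],[-np.sin(a),np.cos(a),0]))"
```

```text
7.473844790900765 (array([ -7.2,  -1.2, 138.5]), np.float64(-7.325568034349942))
```

>>> {"name": "step_arm", "arguments": {"targets": "-4 -1 40 -4; -7 -1 80 -7.3; -7 -1 110 -7.3; -7 -1 125 -7.3; -7 -1 132 -7.3; -7 -1 136 -7.3; -7 -1 138 -7.3; -7 -1 138 -7.3"}}

```text
t: 3.55
tcp_pos: [0.4679, 0.2474, 0.003]
tool_rot: [-0.064, 0.998, 0.0, 0.001]
force: [0.0, 0.2, -0.3]
finger_gap: 0.701
gripper_force: 0.0
```

>>> {"name": "step_arm", "arguments": {"targets": "0 0 0 0; 0 0 0 0; 0 0 0 0; 0 0 0 0; 0 0 0 0; 0 0 0 0; 0 0 0 0; 0 0 0 0; 0 0 0 0; 0 0 0 0", "gripper": 1, "squeeze": 25}}

```text
t: 4.55
tcp_pos: [0.4677, 0.2472, 0.0027]
tool_rot: [-0.064, 0.998, 0.0, 0.0]
force: [0.2, -0.7, 5.2]
finger_gap: 0.138
gripper_force: 25.9
```

>>> {"name": "step_arm", "arguments": {"targets": "0 0 -15 0; 0 0 -50 0; 0 0 -100 0; 0 0 -150 0; 0 0 -200 0; 0 0 -250 0; 0 0 -265 0; 0 0 -265 0"}}

```text
t: 5.35
tcp_pos: [0.4689, 0.2476, 0.2701]
tool_rot: [-0.064, 0.998, 0.001, 0.003]
force: [-0.3, 0.6, -0.8]
finger_gap: 0.135
gripper_force: 25.5
```

```bash
python3 -c "
from h import *
print(manip.sense()['tcp_pos'],manip.sense()['finger_gap'])
a=np.radians(-8)
print(shift([0.55,0.06,0.27],[-np.sin(a),np.cos(a),0]))"
```

```text
[0.46887426 0.24762836 0.27013812] 0.1345240067511766
(array([ -56.4, -196.5,    0.3]), np.float64(15.353639911145706))
```

>>> {"name": "step_arm", "arguments": {"targets": "-12 -40 0 4; -24 -80 0 8; -36 -120 0 12; -48 -160 0 15; -56 -196 0 15.4; -56 -196 0 15.4; -56 -196 0 15.4; -56 -196 0 15.4"}}

```text
t: 6.15
tcp_pos: [0.5466, 0.0608, 0.2657]
tool_rot: [0.07, 0.998, 0.0, -0.002]
force: [0.5, -0.1, 0.0]
finger_gap: 0.132
gripper_force: 25.5
```

```bash
cat > d.py <<'E'
from h import *
import json,sys
np.set_printoptions(precision=4,suppress=True)
tag=sys.argv[1]
st=manip.sense(); im=manip.snapshot("wrist"); save(tag,im); print(st["t"],st["tcp_pos"],st["tool_rot"])
d={"st":{k:list(map(float,st[k])) for k in("tcp_pos","tool_rot")},"m":{}}
for q in ["pedal","bin","pedal_hinge_line","gutter","gate","lid","bin_inside"]:
    for m in manip.mark_of("wrist",q)[:1]: print(q,m["position"],m["p"]); d["m"][q]=list(map(float,m["position"]))
json.dump(d,open(tag+".json","w"))
E
python3 d.py w2
```

```text
6.15 [0.5466 0.0608 0.2657] [ 0.0699  0.9975  0.0003 -0.0019]
```

View pics/w2.png

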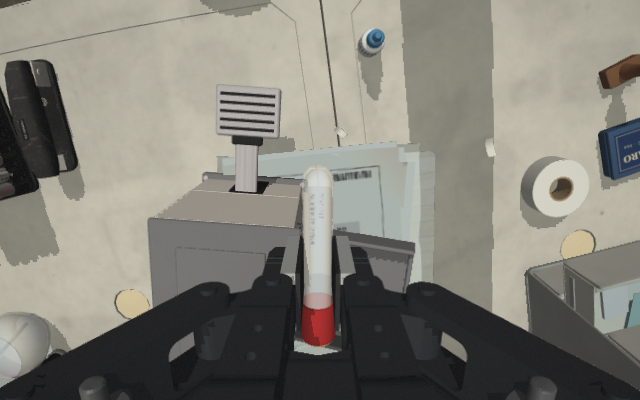

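The view shows the tube firmly held, with its axis along the fingers' normal. The tread is at about (248,111) and the bin lid at (225,250), but the gripper hides the gutter. I'll move sideways to see the gutter.

```bash
python3 -c "
from h import *
a=np.radians(-8)
print(shift([0.66,0.21,0.27],[-np.sin(a),np.cos(a),0]))"
```

```text
(array([-90.2, 163.7,  -2.5]), np.float64(-0.0021828016710969678))
```

>>> {"name": "step_arm", "arguments": {"targets": "-22 41 0 0; -45 82 0 0; -67 123 -3 0; -90 164 -3 0; -90 164 -3 0; -90 164 -3 0; -90 164 -3 0"}}

```text
t: 7.25
tcp_pos: [0.6592, 0.2089, 0.27]
tool_rot: [0.07, 0.998, -0.0, -0.001]
force: [-0.3, -0.3, -0.8]
finger_gap: 0.139
gripper_force: 25.5
```

```bash
python3 d.py w3
```

```text
7.25 [0.6592 0.2089 0.27  ] [ 0.0704  0.9975 -0.0004 -0.0007]
bin [115.0, 161.9] 0.78
pedal_hinge_line [85.1, 124.5] 0.92
gutter [164.6, 193.4] 0.6
gate [109.4, 189.6] 0.8
lid [25.7, 277.8] 0.76
```

View pics/w3.png

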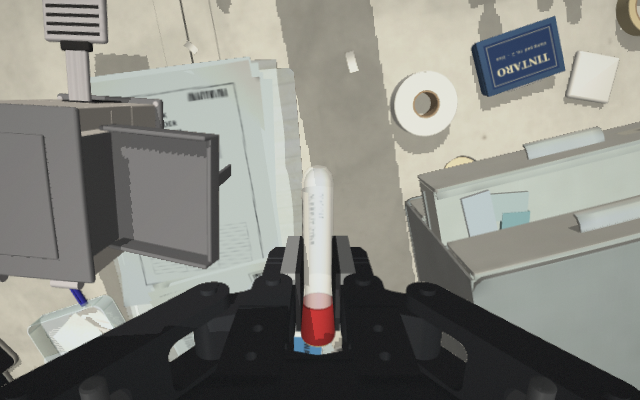

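The gutter shows clearly between (108,128), (215,136), (213,265) and (107,243). The lid edge runs from (103,103) to (95,282), and the tread is at (76,20). I'll fit the bin pose from all the views.

```bash
cat > e.py <<'E'
from h import *
import json
from scipy.optimize import least_squares
np.set_printoptions(precision=4,suppress=True)
L={"bin":[0,0,0],"pedal_hinge_line":[-.045,0,.054],"gutter":[0,.104,.115],"gate":[0,.060,.115],"lid":[.07,0,.15],"lfr":[-.071,.059,.156],"lrr":[.071,.059,.156]}
w=json.load(open("w3.json")); st={k:np.array(v) for k,v in w["st"].items()}
O=[("wrist",st,q,p) for q,p in w["m"].items()]+[("wrist",st,"lfr",(103,103)),("wrist",st,"lrr",(95,282))]
S={"bin":(310.3,198.8),"pedal_hinge_line":(322.5,183.4),"gutter":(295.2,180.7),"gate":(301.1,172.6),"lid":(280.7,142.7)}
T={"bin":(359,184.8),"pedal_hinge_line":(359.2,194.4),"gutter":(327.5,167),"gate":(342.6,171.2),"lid":(375.2,143)}
O+=[("side",None,q,p) for q,p in S.items()]+[("top",None,q,p) for q,p in T.items()]
def W(x,q):
    c,s=np.cos(x[2]),np.sin(x[2]); l=L[q]; return np.array([x[0]+c*l[0]-s*l[1],x[1]+s*l[0]+c*l[1],x[3]+l[2]])
def res(x,sel=O):
    o=[]
    for n,s,q,p in sel: o+=list((proj(n,W(x,q),s)-p)*(0.4 if n=="wrist" and q not in("lfr","lrr") else 1))
    return np.array(o)
for nm,sel in [("all",O),("wrist",[o for o in O if o[0]=="wrist"]),("corners+gutter/gate",[o for o in O if o[0]=="wrist" and o[2] in("lfr","lrr","gate","gutter")])]:
    r=least_squares(lambda x:np.append(res(x,sel),x[3]*2000),[.63,-.025,-.15,0],loss="soft_l1"); print(nm,r.x,np.degrees(r.x[2]))
    if nm=="all":
        X=r.x; json.dump(list(X),open("bin.json","w"))
        for o,e in zip(O,res(X).reshape(-1,2)): print(o[0],o[2],e)
s2=json.load(open("w2.json"))["st"]; s2={k:np.array(v) for k,v in s2.items()}
tr=np.mean([(217,85),(280,90),(279,137),(218,136)],0)
print("tread tri",tri([ray("wrist",tr,s2),ray("side",(361,191)),ray("top",(353,234))]))
print("tread2",tri([ray("wrist",tr,s2),ray("wrist",(76,20),st)]))
L["p"]=[-.15,0,.054]; print("model pedal",W(X,"p"),"gutter",W(X,"gutter"))
E
python3 e.py
```

```text
all [ 0.6299 -0.0269 -0.2114 -0.    ] -12.114270244776545
wrist bin [ 1.2585 -0.7727]
wrist pedal_hinge_line [0.8287 0.3243]
wrist gutter [-0.1997 -1.3468]
wrist gate [ 2.2012 -1.196 ]
wrist lid [ 2.583 -2.449]
wrist lfr [-26.6891   1.6005]
wrist lrr [-0.6201  0.1891]
side bin [-0.6693 -4.3212]
side pedal_hinge_line [ 2.3217 -0.1148]
side gutter [-3.054   1.1359]
side gate [-1.205  -0.0937]
side lid [5.3548 0.5339]
top bin [1.1617 0.4727]
top pedal_hinge_line [0.1148 1.9899]
top gutter [-2.6948 -0.7198]
top gate [-0.8343 -1.5622]
top lid [-3.7558  1.0003]
wrist [ 0.6272 -0.0215 -0.2735  0.0001] -15.67148874461903
corners+gutter/gate [ 0.6226 -0.0143 -0.3452  0.0001] -19.77610469755988
tread tri (array([0.4848, 0.0029, 0.0613]), [4.0442048227548186e-05, 0.00013792966149216143, 0.00014257733340629133])
tread2 (array([0.4861, 0.0007, 0.0542]), [0.0015050753821598416, 0.0015050753821598789])
model pedal [0.4832 0.0046 0.054 ] gutter [0.6517 0.0748 0.115 ]
```

```bash
sed -i 's/(103,103)/(78,103)/' e.py; cat >> e.py <<'E'
im=cv2.imread("pics/w3.png"); 
def line(pts,col):
    pp=[]
    for i,l in enumerate(pts): L["t"]=l; pp.append(proj("wrist",W(X,"t"),st))
    cv2.polylines(im,[(np.array(pp)*16).astype(np.int32)],True,col,1,cv2.LINE_AA,4)
line([[-.071,-.059,.156],[-.071,.059,.156],[.071,.059,.156],[.071,-.059,.156]],(0,255,0))
line([[-.051,.060,.102],[-.051,.157,.129],[.051,.157,.129],[.051,.060,.102]],(0,0,255))
line([[-.174,-.031,.058],[-.174,.031,.058],[-.126,.031,.058],[-.126,-.031,.058]],(255,0,0))
cv2.imwrite("pics/ov.png",cv2.resize(im[:300,:300],None,fx=2,fy=2,interpolation=cv2.INTER_CUBIC))
E
python3 e.py | grep -v "side\|top"
```

```text
all [ 0.63   -0.027  -0.2088 -0.    ] -11.964597230516375
wrist bin [ 1.2085 -0.7349]
wrist pedal_hinge_line [0.7272 0.3672]
wrist gutter [-0.2753 -1.417 ]
wrist gate [ 2.1283 -1.2151]
wrist lid [ 2.6002 -2.394 ]
wrist lfr [-2.1533  1.532 ]
wrist lrr [-0.5977  0.1629]
wrist [ 0.6295 -0.0263 -0.2175  0.0001] -12.46265404217684
corners+gutter/gate [ 0.6292 -0.0258 -0.2176  0.0001] -12.469348114865948
tread tri (array([0.4848, 0.0029, 0.0613]), [4.0442048227548186e-05, 0.00013792966149216143, 0.00014257733340629133])
tread2 (array([0.4861, 0.0007, 0.0542]), [0.0015050753821598416, 0.0015050753821598789])
model pedal [0.4832 0.0041 0.054 ] gutter [0.6515 0.0747 0.115 ]Traceback (most recent call last):
  File "e.py", line 34, in <module>
    line([[-.174,-.031,.058],[-.174,.031,.058],[-.126,.031,.058],[-.126,-.031,.058]],(255,0,0))
    ~~~~^^^^^^^^^^^^^^^^^^^^^^^^^^^^^^^^^^^^^^^^^^^^^^^^^^^^^^^^^^^^^^^^^^^^^^^^^^^^^^^^^^^^^^^
  File "e.py", line 30, in line
    for i,l in enumerate(pts): L["t"]=l; pp.append(proj("wrist",W(X,"t"),st))
                                                   ~~~~^^^^^^^^^^^^^^^^^^^^^
  File "h.py", line 17, in proj
    c,f,E=cam(name,st); p=np.linalg.inv(E)@np.append(P,1); u=p[:2]/p[2]
          ~~~^^^^^^^^^
  File "h.py", line 5, in cam
    c=manip.get_calibration(name); f=200/np.tan(np.radians(c["fov_y"])/2)
ValueError: time passes only in moves, steps and waits
```

```bash
python3 - <<'E'
s=open("h.py").read()
s=s.replace('c=manip.get_calibration(name);','c=calib(name);').replace("def cam(","""import pickle,os
_C={}
def calib(n):
    if n not in _C:
        f=n+".pkl"
        if not os.path.exists(f): pickle.dump(manip.get_calibration(n),open(f,"wb"))
        _C[n]=pickle.load(open(f,"rb"))
    return _C[n]
def cam(""",1)
open("h.py","w").write(s)
E
rm -f *.pkl; python3 e.py | tail -1
```

```text
model pedal [0.4832 0.0041 0.054 ] gutter [0.6515 0.0747 0.115 ]
```

View pics/ov.png

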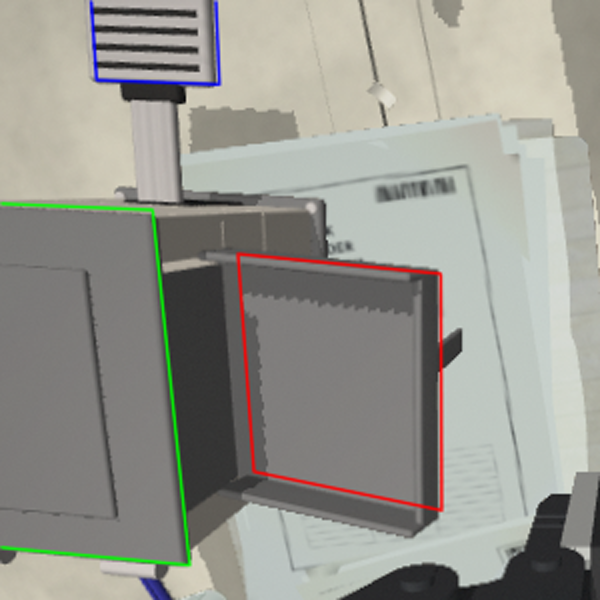

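The overlay fits: the lid (green), tread (blue) and gutter floor (red) all match within about 2 mm. Next I'll go above the gutter.

```bash
cat > g.py <<'E'
from h import *
import sys
B=np.array([.6296,-.0265]);A=np.radians(-12.2);c,s=np.cos(A),np.sin(A)
x,y,z=map(float,sys.argv[1:4])
P=[B[0]+c*x-s*y,B[1]+s*x+c*y,z]; print(P,shift(P,[-s,c,0]))
E
python3 g.py 0 .1 .2; python3 g.py 0 .1 .135
```

```text
[np.float64(0.6507324796455389), np.float64(0.0712415894286096), 0.2] (array([ -10.2, -137.8,   70.7]), np.float64(4.097922242284739))
[np.float64(0.6507324796455389), np.float64(0.0712415894286096), 0.135] (array([ -10.2, -137.8,  135.7]), np.float64(4.097922242284739))
```

>>> {"name": "step_arm", "arguments": {"targets": "-3 -40 0 2; -6 -80 0 4.1; -9 -115 10 4.1; -10 -138 35 4.1; -10 -138 65 4.1; -10 -138 90 4.1; -10 -138 90 4.1; -10 -138 90 4.1; -10 -138 90 4.1; -10 -138 90 4.1"}}

```text
t: 8.65
tcp_pos: [0.6518, 0.0718, 0.1823]
tool_rot: [0.106, 0.994, 0.0, 0.002]
force: [0.0, 0.3, -0.1]
finger_gap: 0.143
gripper_force: 25.5
```

```bash
python3 g.py 0 .1 .123; python3 - <<'E'
from h import *
print(manip.sense()["tcp_pos"],manip.sense()["force"])
save("w4",manip.snapshot("wrist"))
E
```

```text
[np.float64(0.6507324796455389), np.float64(0.0712415894286096), 0.123] (array([ 1.2, -0.8, 59.2]), np.float64(0.06873507344228358))
[0.65183908 0.07182732 0.18225079] [ 0.04605031  0.33808769 -0.09349154]
```

View pics/w4.png

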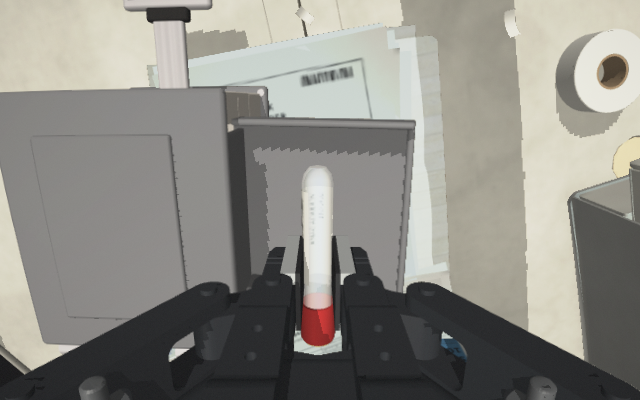

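The wrist view shows the tube over the gutter. The gutter's front wall at rows 120–130 is square to the tube, so the yaw is right. Its outer edge is at column 410 and the lid edge at column 225–250.

>>> {"name": "step_arm", "arguments": {"targets": "1 -1 20 0; 1 -1 38 0; 1 -1 46 0; 1 -1 51 0; 1 -1 54 0; 1 -1 56 0; 1 -1 57 0; 1 -1 57 0"}}

```text
t: 9.5
tcp_pos: [0.6497, 0.0708, 0.1237]
tool_rot: [0.106, 0.994, 0.0, 0.0]
force: [-0.2, -0.6, -0.6]
finger_gap: 0.139
gripper_force: 25.5
```

```bash
python3 g.py 0 .1 .122; python3 -c "
from h import *
print(manip.sense()['force'])"
```

```text
[np.float64(0.6507324796455389), np.float64(0.0712415894286096), 0.122] (array([-0.9,  0.6,  1.7]), np.float64(0.04046777637289267))
[-0.22656752 -0.56159015 -0.59589191]
```

>>> {"name": "step_arm", "arguments": {"targets": "0 0 1 0; 0 0 2 0; 0 0 2 0"}}

```text
t: 9.8
tcp_pos: [0.6494, 0.0708, 0.1213]
tool_rot: [0.106, 0.994, -0.0, -0.0]
force: [-0.1, 0.4, -0.3]
finger_gap: 0.138
gripper_force: 25.5
```

>>> {"name": "step_arm", "arguments": {"targets": "0 0 0 0; 0 0 0 0; 0 0 0 0; 0 0 0 0; 0 0 0 0; 0 0 0 0", "gripper": 0.76}}

```text
t: 10.4
tcp_pos: [0.6495, 0.0708, 0.1213]
tool_rot: [0.106, 0.994, -0.0, 0.0]
force: [0.0, 0.4, 0.6]
finger_gap: 0.242
gripper_force: 0.0
```

>>> {"name": "step_arm", "arguments": {"targets": "0 0 -3 0; 0 0 -7 0; 0 0 -12 0; 0 0 -18 0; 0 0 -25 0; 0 0 -50 0; 0 0 -90 0; 0 30 -130 0; 0 70 -147 0; 0 110 -147 0; 0 138 -147 0; 0 138 -147 0"}}

```text
t: 11.6
tcp_pos: [0.6786, 0.21, 0.2691]
tool_rot: [0.104, 0.995, 0.001, 0.001]
force: [-0.3, -0.3, 0.8]
finger_gap: 0.24
gripper_force: 0.0
```

```bash
python3 - <<'E'
from h import *
im=manip.snapshot("wrist"); save("w5",cv2.resize(im[:300,:340],None,fx=2,fy=2,interpolation=cv2.INTER_CUBIC))
print([(m["position"],m["p"]) for m in manip.mark_of("wrist","tube")])
E
```

```text
[([108.4, 173.8], 0.69)]
```

View pics/w5.png

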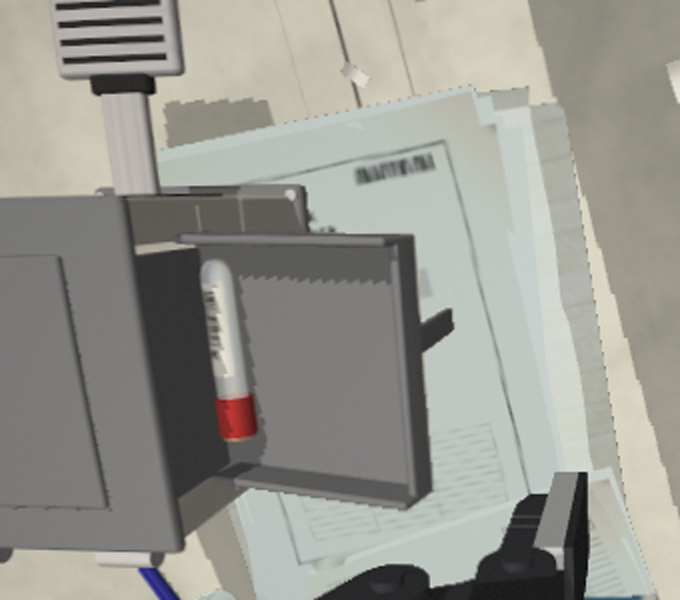

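The tube lies against the gate, from its glass end at (108,133) to the cap at (118,220) in wrist pixels. Now the pedal.

```bash
python3 g.py -.152 0 .27;python3 g.py -.152 0 .09
```

```text
[np.float64(0.48103278406851346), np.float64(0.005621369061219076), 0.27] (array([ 150.9, -237.4,   -1.4]), np.float64(0.13107447937930772))
[np.float64(0.48103278406851346), np.float64(0.005621369061219076), 0.09] (array([ 150.9, -237.2,  178.6]), np.float64(0.13107447937930772))
```

>>> {"name": "step_arm", "arguments": {"targets": "25 -40 -10 0; 50 -80 -10 0; 75 -120 -10 0; 100 -160 -10 0; 126 -200 -10 0; 149 -236 0 0; 149 -238 40 0; 149 -238 85 0; 149 -238 130 0; 149 -238 165 0; 149 -238 175 0; 149 -238 175 0", "gripper": 1}}

```text
t: 12.9
tcp_pos: [0.4818, 0.0038, 0.0926]
tool_rot: [0.107, 0.994, 0.0, -0.002]
force: [-0.4, 0.2, 0.5]
finger_gap: -0.001
gripper_force: 0.0
```

>>> {"name": "step_arm", "arguments": {"targets": "0 0 0 0; 0 0 4 0; 0 0 8 0; 0 0 11 0; 0 0 14 0; 0 0 16 0; 0 0 18 0; 0 0 18 0"}}

```text
t: 13.7
tcp_pos: [0.4826, 0.0045, 0.075]
tool_rot: [0.106, 0.994, 0.0, -0.0]
force: [-0.1, 0.7, 0.5]
finger_gap: -0.001
gripper_force: 0.0
```

>>> {"name": "step_arm", "arguments": {"targets": "0 0 2 0; 0 0 4 0; 0 0 6 0; 0 0 8 0; 0 0 9 0; 0 0 10 0; 0 0 10 0"}}

```text
t: 14.4
tcp_pos: [0.4827, 0.0045, 0.0652]
tool_rot: [0.106, 0.994, 0.0, -0.0]
force: [0.4, -0.3, -0.2]
finger_gap: -0.002
gripper_force: 0.0
```

>>> {"name": "step_arm", "arguments": {"targets": "0 0 1 0; 0 0 2 0; 0 0 3 0; 0 0 3 0"}}

```text
t: 14.8
tcp_pos: [0.4828, 0.0044, 0.0623]
tool_rot: [0.106, 0.994, -0.0, 0.0]
force: [0.1, -0.6, 2.0]
finger_gap: -0.001
gripper_force: 0.8
```

>>> {"name": "step_arm", "arguments": {"targets": "0 0 1 0; 0 0 2 0; 0 0 3 0; 0 0 3 0"}}

```text
t: 15.2
tcp_pos: [0.4828, 0.0044, 0.0593]
tool_rot: [0.106, 0.994, -0.0, 0.0]
force: [-0.6, 0.0, 2.8]
finger_gap: -0.002
gripper_force: 1.5
```

>>> {"name": "step_arm", "arguments": {"targets": "0 0 1 0; 0 0 2 0; 0 0 4 0; 0 0 6 0; 0 0 8 0; 0 0 10 0; -1 0 12 0; -1 0 14 0; -2 0 15.5 0; -2 0 17 0; -2 0 18 0; -2 0 18 0"}}

```text
t: 16.4
tcp_pos: [0.4843, 0.0041, 0.0411]
tool_rot: [0.106, 0.994, 0.0, -0.0]
force: [-1.9, 0.4, 3.4]
finger_gap: 0.003
gripper_force: 2.1
```

>>> {"name": "step_arm", "arguments": {"targets": "0 0 1 0; 0 0 2 0; 0 0 3.5 0; -1 0 5 0; -1 0 6 0; -1 0 7 0; -1 0 7 0"}}

```text
t: 17.1
tcp_pos: [0.4857, 0.0038, 0.0342]
tool_rot: [0.106, 0.994, 0.0, -0.0]
force: [-1.8, 0.0, 3.1]
finger_gap: 0.001
gripper_force: 2.2
```

>>> {"name": "step_arm", "arguments": {"targets": "0 0 0.5 0; 0 0 1 0; 0 0 1.5 0; -0.5 0 2 0; -0.5 0 2 0"}}

```text
t: 17.6
tcp_pos: [0.4862, 0.0037, 0.0323]
tool_rot: [0.106, 0.994, -0.0, -0.0]
force: [-1.2, 0.1, 5.3]
finger_gap: -0.0
gripper_force: 2.9
```

>>> {"name": "step_arm", "arguments": {"targets": "0 0 0.5 0; 0 0 1 0; 0 0 1.5 0; 0 0 1.5 0"}}

```text
t: 18.0
tcp_pos: [0.4865, 0.0036, 0.0313]
tool_rot: [0.106, 0.994, -0.0, 0.0]
force: [-2.2, 0.7, 10.2]
finger_gap: -0.001
gripper_force: 5.2
```

>>> {"name": "step_arm", "arguments": {"targets": "0 0 0.3 0; 0 0 0.3 0; 0 0 0.3 0; 0 0 0.3 0; 0 0 0.3 0; 0 0 0.3 0; 0 0 0.3 0; 0 0 0.3 0; 0 0 0.3 0; 0 0 0.3 0; 0 0 0.3 0; 0 0 0.3 0"}}

```text
t: 19.2
tcp_pos: [0.4865, 0.0037, 0.0312]
tool_rot: [0.106, 0.994, -0.0, 0.001]
force: [-3.1, 0.4, 11.2]
finger_gap: -0.004
gripper_force: 5.5
```

```bash
python3 - <<'E'
from h import *
im=manip.snapshot("side"); a=cv2.resize(im[100:250,220:420],(800,600),interpolation=cv2.INTER_CUBIC)
save("s6",a)
for n in("side","top"):
    if n=="top": manip.snapshot(n)
    print(n,[(np.round(m["position"]),round(m["p"],2)) for m in manip.mark_of(n,"tube")])
save("w6",cv2.resize(manip.snapshot("wrist"),(640,400)))
E
```

```text
side [(array([316., 169.]), 0.45)]
top [(array([377., 184.]), 0.6)]
```

View pics/s6.png

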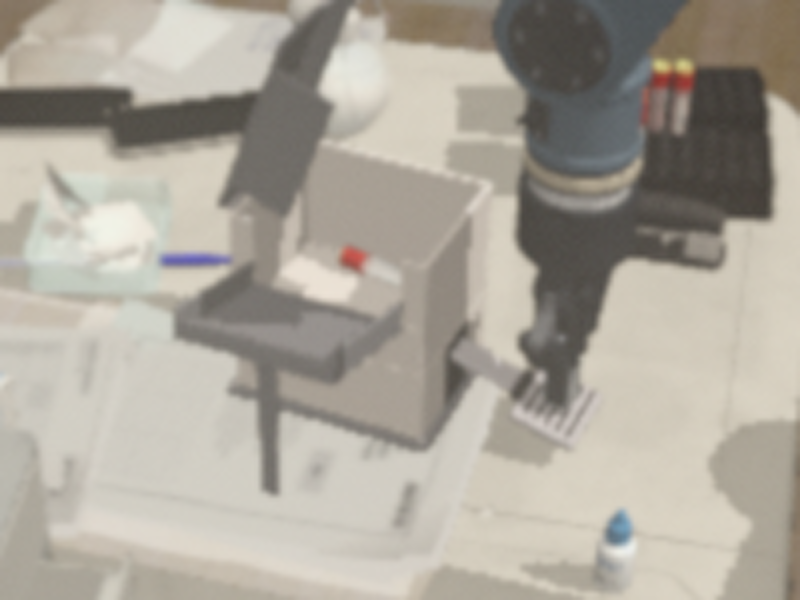

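The side view shows the lid fully open and the tube inside the bin, its red cap at about (309,164) in the full picture. The pedal is at its stop at 11 N. I'll ease it up now.

>>> {"name": "step_arm", "arguments": {"targets": "0 0 -1 0; 0 0 -2 0; 0 0 -3 0; 0 0 -4.5 0; 1 0 -6 0; 1 0 -7.5 0; 1 0 -9 0; 2 0 -10.5 0; 2 0 -12 0; 2 0 -13.5 0; 2 0 -15 0; 2 0 -16 0"}}

```text
t: 20.65
tcp_pos: [0.4836, 0.0043, 0.0466]
tool_rot: [0.106, 0.994, 0.0, -0.001]
force: [-2.9, 0.4, 4.1]
finger_gap: 0.002
gripper_force: 2.0
```

>>> {"name": "step_arm", "arguments": {"targets": "0 0 -1 0; 0 0 -2 0; 1 0 -3 0; 1 0 -4 0; 1 0 -5 0; 1 0 -6 0; 1 0 -6.8 0; 1 0 -7.6 0; 1 0 -8.4 0; 1 0 -9.2 0; 1 0 -9.8 0; 1 0 -10.4 0"}}

```text
t: 21.85
tcp_pos: [0.4834, 0.0043, 0.057]
tool_rot: [0.106, 0.994, -0.0, 0.0]
force: [-1.0, -0.1, 2.9]
finger_gap: -0.0
gripper_force: 1.6
```

>>> {"name": "step_arm", "arguments": {"targets": "0 0 -0.4 0; 0 0 -0.8 0; 0 0 -1.2 0; 0 0 -1.6 0; 0 0 -2 0; 0 0 -2.3 0; 0 0 -2.6 0; 0 0 -2.9 0; 0 0 -3.2 0; 0 0 -3.5 0; 0 0 -3.5 0"}}

```text
t: 22.95
tcp_pos: [0.4834, 0.0043, 0.0605]
tool_rot: [0.106, 0.994, -0.0, 0.0]
force: [-0.0, 0.4, 3.4]
finger_gap: 0.001
gripper_force: 1.6
```

Contact was first felt near z = 63 mm, so I'll keep going slowly past that.

>>> {"name": "step_arm", "arguments": {"targets": "0 0 -0.3 0; 0 0 -0.6 0; 0 0 -0.9 0; 0 0 -1.2 0; 0 0 -1.5 0; 0 0 -1.8 0; 0 0 -2.1 0; 0 0 -2.4 0; 0 0 -2.7 0; 0 0 -3 0; 0 0 -3.3 0; 0 0 -3.3 0"}}

```text
t: 24.15
tcp_pos: [0.4832, 0.0043, 0.0637]
tool_rot: [0.106, 0.994, -0.0, -0.0]
force: [0.3, -1.4, -0.3]
finger_gap: -0.002
gripper_force: 0.0
```

>>> {"name": "step_arm", "arguments": {"targets": "0 0 -1 0; 0 0 -2 0; 0 0 -5 0; 0 0 -15 0; 0 0 -40 0; 0 0 -80 0; 0 0 -120 0; 0 0 -150 0; 0 0 -150 0; 0 0 -150 0; 0 0 -150 0"}}

```text
t: 25.25
tcp_pos: [0.4822, 0.0045, 0.213]
tool_rot: [0.106, 0.994, 0.0, -0.001]
force: [-0.3, 0.2, 0.2]
finger_gap: -0.001
gripper_force: 0.0
```

```bash
python3 - <<'E'
from h import *
im=manip.snapshot("side"); save("s7",cv2.resize(im[100:350,220:470],(600,600),interpolation=cv2.INTER_CUBIC))
E
```

```text
(no output)
```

View pics/s7.png

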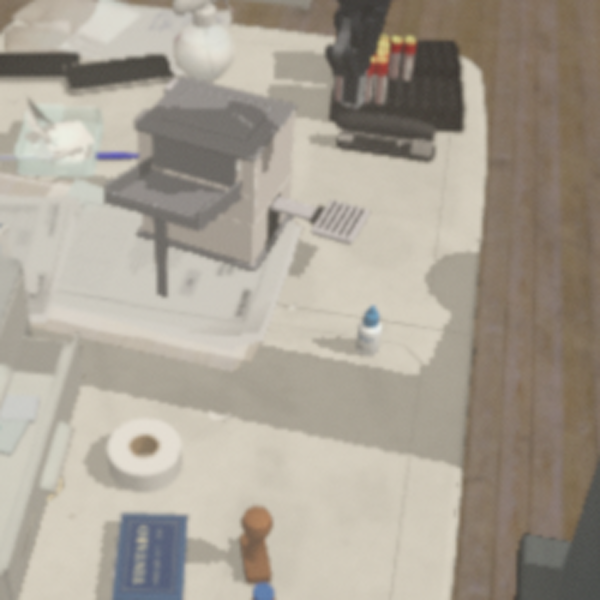

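The side view shows the lid shut, the gutter empty, the pedal back up and the other things in place.

```bash
python3 -c "
from station import manip
print(manip.sign_off())"
```

```text
the job is handed in; nothing more can be done
None
```

The tube is in the bin and the lid was eased shut with the pedal (highest pedal force read 11 N); nothing else on the desk looked moved, and I handed the job in at about 25 s.

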